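# Dial open the master-gauge lockbox

## Task

Open the master-gauge lockbox on the presetting bench. With its crank knob, turn the dial counter-clockwise (seen from above) past red once and stop on red the second time you reach it; then clockwise past blue once and stop on blue the second time; then counter-clockwise again, slowly, until you feel the bolt drop and the dial come to a firm stop somewhere in the yellow band: do not force the dial against that stop. Then slide the blue hatch fully open by its fin, without forcing it if it is still locked, let go, and leave the other things on the bench where they are.

Things in the scene. Friction and masses are not known exactly. Their poses are not given: they have to be found in the camera images.
- case: white steel lockbox fixed to the bench, 150 x 319 x 70 mm (x, y, z; y from -147 to +172 mm). Origin on the bench plane; its y axis runs from the dial end (-y) to the hatch end (+y), z up. Top face 70 mm above the bench.
- dial_axis (a point): point on the upright axis of the dial, 95 mm above the bench (mid-height of the crank knob); its axes are those of the case. The dial is a steel disc 90 mm in diameter, 8 mm thick, upper face 78 mm above the bench; it turns without end both ways. Angles in these notes are about this axis, counter-clockwise seen from above, from the case's +x
- dial (a joint): angle of the dial (rad), growing counter-clockwise, counting whole turns; 0 when the knob points along the case's +x; starts between -1.4 and 0.4. Turning takes about 1 N at the knob, 2 N and then 3 N once the first and second hidden wheel are picked up after a reversal (each within one turn). No springs: it stays where it is left
- knob_mid (a point): centre of the crank knob: black upright cylinder 14 mm in diameter and 34 mm tall (78 to 112 mm above the bench), 30 mm from the dial axis, standing on a white line on the disc that points outward at the marks; the knob spins freely on its own pin, so a gripper can carry it round without turning itself.
- red_mark (a point): red stud, 10 mm wide and 3 mm high, on the case beside the disc, 53 mm from the dial axis: first mark, at 90 deg. The lock accepts the knob within about 8 deg of it
- blue_mark (a point): blue stud, same kind: second mark, at -10 deg; accepted within about 8 deg
- yellow_band (a point): middle (at 190 deg, 53 mm from the dial axis) of a yellow arc band on the case, spanning 145 to 235 deg. Coming counter-clockwise from blue, the bolt drops with the knob anywhere in this band (it differs each time) and the dial then stops dead, both ways; up to there it takes about 1 N at the knob. More than 15 N against the stop spoils the lock. No stop felt: dialled wrongly, start again
- hatch (a joint): sliding of the hatch in m: 0 shut, 0.075 fully open; slides along the case's +y, away from the dial, with 2 N of friction, and stays where it is left. Until the bolt drops it is held shut (it gives less than 3 mm), and 15 N on it is too much.
- fin_mid (a point): centre of the hatch's upright aluminium fin handle, 50 (x) x 10 (y) x 28 mm (z), its top 104.5 mm above the bench and the blue hatch plate's upper face at 76.5 mm; axes are those of the case.
- tool_holder: loose dark steel tool holder standing beyond the case, 63 mm in diameter, 85 mm tall; leave it alone. Origin at the centre of its underside
- ring_gauge: loose steel setting ring lying beyond the case, 60 mm in diameter, 18 mm high; leave it alone. Origin at the centre of its underside
- parts_bin: loose yellow open bin, 100 x 140 x 45 mm, beside the dial end of the case; leave it alone. Origin at the centre of its underside

How it is judged:
On the way, in this order (a step that is already met when the one before it is completed fails the run):
1. the right marks are dialled and the bolt has dropped, with the hatch still shut (height (world z) of fence_c2 below 0.0385 m and value of joint hatch below 0.004 m), for 0.2 s.
2. the hatch is slid open (value of joint hatch above 0.068 m), for 0.2 s.
At the end, for the whole second after the job is handed in: The hatch stands at least 68 mm open (of 75) and at rest, let go (value of joint hatch above 0.068 m and velocity of joint hatch between -0.01 and 0.01 m/s); the robot touches nothing.
It fails at once if the dial is forced against the dropped bolt with more than 15 N (height (world z) of fence_c2 below 0.0385 m and contact force between fence_c2 and dial above 15 N).
It fails at once if the locked hatch is forced against its bolt with more than 15 N (contact force between fence_c3 and hatch above 15 N).
It fails at once if the tool holder is shifted by more than 15 mm (distance of tool_holder from where it was at the start of the episode above 0.015 m).
It fails at once if the ring gauge is shifted by more than 15 mm (distance of ring_gauge from where it was at the start of the episode above 0.015 m).
It fails at once if the parts bin is shifted by more than 15 mm (distance of parts_bin from where it was at the start of the episode above 0.015 m).
It also fails if it takes over 72 s, if anything falls off the work surface, if the arm or the gripper's body presses on something with over 40 N, if the wrist force passes 120 N, or if a joint passes its speed limit or range.

## Robot

A 6-joint arm with a two-finger parallel gripper is mounted at the origin on the work surface. World frame = base frame: x ahead of the robot, y to its left, z up, the work surface at z = 0. Lengths are in m, angles in rad, forces in N, time in s.
With the tool pointing down it reaches from about 0.15 to 0.775 m from the base axis. Payload 6.1 kg.
Tool frame: the origin (TCP) lies on the centre line of the jaws, within the pads' length; the fingertips stand 22 mm ahead of it and the grasp point (between the pads) lies 3 mm ahead of it; y points along the fingers, x is the direction in which the jaws open and shut, and the axes are right-handed (so a half turn about y gives the same grasp; the last joint's range is limited). The gripper opens to 85 mm and grips with 20 to 120 N. Pads are 22 mm wide; open, the fingers measure 114 mm over their backs; the gripper's body (76 mm by 85 mm) begins 54 mm behind the grasp point. The pads swing forward as they close: fully open they stand 13 mm farther back than shut.
Start: joints at [1.311, 0.126, -0.04, 1.405, 0, 1.571], TCP at [0.135, 0.507, 0.253] pointing down, gripper open.
Joint ranges: [-2.72, 2.72], [-0.95, 1.95], [-1.27, 1.35], [-1.78, 2.02], [-1.46, 1.47], [-3.14, 3.14]. Speed limits (rad/s): [2.39, 2.39, 3.01, 3.14, 3.14, 3.14].

## Interface

Orientations are given as a 3x3 rotation matrix whose columns are the frame's x, y, z axes.
In Python, from rig import movep, move_straight, move_j, move_gripper, dwell, solve_ik, read_camera, calibration, MotionError, close_job, read_clock, read_q, read_joint_vel, read_effort, read_tcp_pos, read_tcp_rot, read_ft_force, read_moment, read_finger_gap gives the robot as it stands. Calls block until the motion is done:
- movep(position, orientation): joint-space move of the TCP to a pose.
- move_straight(position, ori=None, velocity=0.15, guard=None): straight line of the TCP; ori=None keeps the orientation; velocity is the mean speed in m/s. With guard (N) it stops when the force on the tool has changed by that much, and returns True; else False.
- move_j(angles): joint-space move.
- move_gripper(opening, strength=None): opening from 0.0 (shut) to 1.0 (fully open); strength is the grip in N (None keeps the last); returns when the fingers have stopped.
- dwell(seconds).
- solve_ik(position, orientation): joint angles nearest the present ones, or None.
- read_camera(name): name is "scene" or "top" or "wrist"; returns the picture (420x560x3 uint8, red, green, blue); there is no depth.
- calibration(name): a dict with "mtx" (3x3 intrinsics, pixels), "pose" (4x4, takes a point from camera to world coordinates). Camera axes: x right, y up, looking along -z (the intrinsics and any distortion apply to the point x, -y, -z); pixel columns grow to the right and rows downward; lengths in m; the calibration is good to about 2 mm. A picture is of the moment at which its call begins: read the wrist's pose just before it. calibration takes no time and is no camera call; for the wrist camera it gives the pose at the moment of the call.
A pose or a line that the arm cannot do raises MotionError and nothing moves.
- close_job(): hands the job in, once; it reports no verdict.
Readings, each from a call of its own:
- read_clock(): time.
- read_q(): joint angles.
- read_joint_vel(): joint speeds.
- read_effort(): joint torques, N m.
- read_tcp_pos(): TCP position.
- read_tcp_rot(): TCP orientation.
- read_ft_force(): force on the tool from outside, world axes, zero at the start.
- read_moment(): the same for the moment, N m.
- read_finger_gap(): opening from 0.0 (shut) to 1.0 (fully open).
Only numpy, scipy, OpenCV 4.12 (cv2) and the standard library are available. Lean on these libraries where they do the work, as an engineer would, in place of code of your own. Each camera call takes 0.05 s, during which the arm holds its last target. There are 200 camera calls.

## Working session

There is one attempt and no reset: what is moved stays moved. The work goes in short steps, each a Python script; the robot and the scene stay as the last script left them, time stands still between calls to the robot, and variables do not carry over. Pictures are saved under pics/ and viewed, on a budget of 10 in all, crops included, one or two more only if the job needs it, and the job is handed in when it is done.

```bash
ls; mkdir -p pics; python3 - <<'E'
from rig import *
import cv2,numpy as np
np.set_printoptions(precision=4,suppress=True)
for n in ("scene","top"):
    im=read_camera(n); cv2.imwrite(f"pics/{n}0.png",im[:,:,::-1]); c=calibration(n); print(n,c)
print(read_clock(),read_tcp_rot(),read_ft_force())
a=cv2.imread("pics/top0.png");b=cv2.imread("pics/scene0.png")
cv2.imwrite("pics/both.png",np.vstack([cv2.resize(a,(400,300)),cv2.resize(b,(400,300))]))
E
```

```text
pics
scene {'mtx': array([[469.4992,   0.    , 282.5556],
       [  0.    , 469.4992, 213.1667],
       [  0.    ,   0.    ,   1.    ]]), 'pose': array([[-0.0078, -0.6293,  0.7771,  1.312 ],
       [ 0.9999,  0.0041,  0.0134, -0.0295],
       [-0.0116,  0.7771,  0.6292,  0.6326],
       [ 0.    ,  0.    ,  0.    ,  1.    ]])}
top {'mtx': array([[401.1832,   0.    , 272.4217],
       [  0.    , 401.1832, 214.7806],
       [  0.    ,   0.    ,   1.    ]]), 'pose': array([[-0.0159,  0.9954, -0.094 ,  0.542 ],
       [-0.9997, -0.0177, -0.0185, -0.0392],
       [-0.02  ,  0.0937,  0.9954,  0.9363],
       [ 0.    ,  0.    ,  0.    ,  1.    ]])}
0.1 [[ 0.2569 -0.0004 -0.9664]
 [ 0.9664 -0.0013  0.2569]
 [-0.0014 -1.      0.    ]] [ 1.1322 -0.1271 -0.2008]
```

View pics/top0.png

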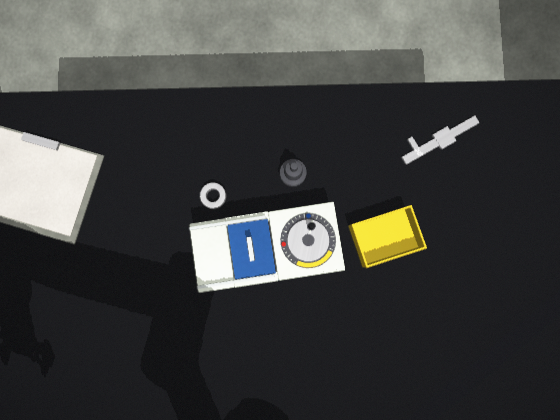

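View pics/scene0.png

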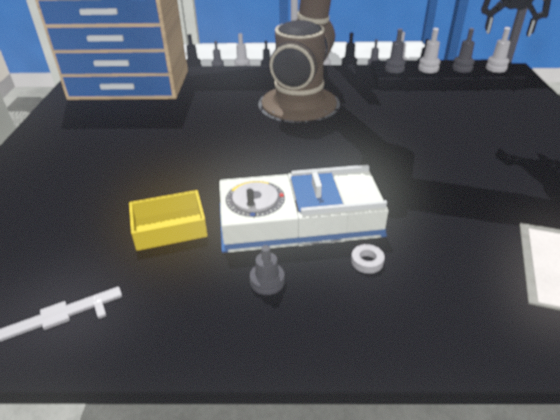

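The top view shows the case at about (190–345, 203–292), with the dial at about (308,240), the knob at (311,226), the red stud at (284,244), the blue hatch at (251,248) and its fin at (250,248). The bin is at (388,237), the ring at (212,195) and the tool holder at (293,172). I'll measure the dial from the top view, then take a closer look with the wrist camera.

```bash
cat > h.py <<'E'
from rig import *
import cv2,numpy as np
np.set_printoptions(precision=4,suppress=True)
def ray(c,px,z):
    K,T=c["mtx"],c["pose"]; px=np.atleast_2d(px).astype(float)
    d=np.c_[(px[:,0]-K[0,2])/K[0,0],-(px[:,1]-K[1,2])/K[1,1],-np.ones(len(px))]@T[:3,:3].T
    return (T[:3,3]+d*((z-T[2,3])/d[:,2])[:,None])
def blobs(im,lo,hi,amin=8):
    hsv=cv2.cvtColor(im,cv2.COLOR_RGB2HSV); m=cv2.inRange(hsv,np.array(lo),np.array(hi))
    n,l,s,ce=cv2.connectedComponentsWithStats(m)
    return m,l,sorted([(int(s[i,4]),ce[i].round(1).tolist(),i,s[i,:4].tolist()) for i in range(1,n) if s[i,4]>=amin],reverse=True)
E
python3 - <<'E'
from h import *
im=cv2.imread("pics/top0.png")[:,:,::-1].copy(); c=calibration("top")
p=lambda u,z:ray(c,u,z)[0]
print("dial",p((308,240),.078),"knobtop",p((311,226),.112),"fin",p((250,248),.1045))
_,_,b=blobs(im,(100,120,60),(130,255,255));print("blue",b)
_,_,r=blobs(im,(0,120,60),(8,255,255),4);print("red",r)
_,_,y=blobs(im,(22,120,60),(35,255,255));print("yel",y)
for n,u in (("bin",(388,237)),("ring",(212,195)),("tool",(293,172))): print(n,p(u,.03))
D=p((308,240),.078)
# raise over case, camera look
R=np.array([[0,0,-1],[1,0,0],[0,-1,0.]])
for x in (D[0]-.05,D[0]-.12): print(solve_ik([x,D[1]+.05,.33],R))
print(solve_ik([D[0],D[1],.1],R))
w=calibration("wrist");print(w, read_tcp_pos())
E
```

```text
dial [ 0.5677 -0.0983  0.078 ] knobtop [ 0.5953 -0.1028  0.112 ] fin [0.5524 0.0237 0.1045]
blue [(2069, [251.1, 248.8], 2, [228, 220, 48, 59]), (17, [307.9, 215.4], 1, [306, 214, 5, 4])]
red [(18, [283.2, 243.5], 1, [281, 242, 5, 4])]
yel [(3180, [387.3, 236.5], 1, [348, 205, 79, 63]), (187, [315.0, 261.0], 2, [297, 250, 35, 18])]
bin [ 0.5729 -0.2811  0.03  ]
ring [0.6755 0.1151 0.03  ]
tool [ 0.7252 -0.0711  0.03  ]
[-0.0931  0.13    0.1335  1.5743  0.     -0.0931]
[-0.1075 -0.003  -0.0094  1.5644  0.     -0.1075]
[-0.1715  0.2631 -0.2105  1.0972  0.     -0.1715]
{'mtx': array([[311.4736,   0.    , 282.1833],
       [  0.    , 311.4736, 207.0165],
       [  0.    ,   0.    ,   1.    ]]), 'pose': array([[ 0.2573, -0.9146, -0.312 ,  0.0535],
       [ 0.9663,  0.2425,  0.086 ,  0.5297],
       [-0.003 , -0.3236,  0.9462,  0.3734],
       [ 0.    ,  0.    ,  0.    ,  1.    ]])} [0.1348 0.5071 0.2526]
```

```bash
python3 - <<'E'
from h import *
R=np.array([[0,0,-1],[1,0,0],[0,-1,0.]])
movep([.51,-.05,.27],R)
c=calibration("wrist"); im=read_camera("wrist"); np.savez("w1.npz",im=im,**c)
cv2.imwrite("pics/w1.png",im[:,:,::-1]); print(read_clock(),c["pose"][:3,3],read_ft_force())
for n,lo,hi in (("blue",(100,120,60),(130,255,255)),("red",(0,120,60),(8,255,255)),("yel",(22,120,60),(35,255,255))):
    print(n,[(a,ce,bb,ray(c,ce,.073 if a<1500 else .0765)[0]) for a,ce,i,bb in blobs(im,lo,hi,20)[2]])
E
```

```text
2.5417 [ 0.4259 -0.0484  0.3908] [0.5426 0.7104 0.0365]
blue [(6825, [347.9, 217.7], [304, 164, 87, 109], array([0.5453, 0.0221, 0.0765])), (306, [254.0, 154.7], [176, 142, 171, 26], array([ 0.4781, -0.0776,  0.073 ])), (126, [407.0, 133.9], [364, 127, 83, 14], array([0.4572, 0.0757, 0.073 ])), (40, [238.8, 275.8], [236, 273, 7, 7], array([ 0.6193, -0.0993,  0.073 ]))]
red [(59, [285.5, 227.9], [282, 224, 8, 9], array([ 0.5588, -0.0451,  0.073 ]))]
yel [(10884, [98.8, 223.8], [17, 167, 157, 113], array([ 0.5527, -0.2481,  0.0765])), (656, [223.3, 194.1], [191, 184, 70, 31], array([ 0.52  , -0.1114,  0.073 ]))]
```

View pics/w1.png

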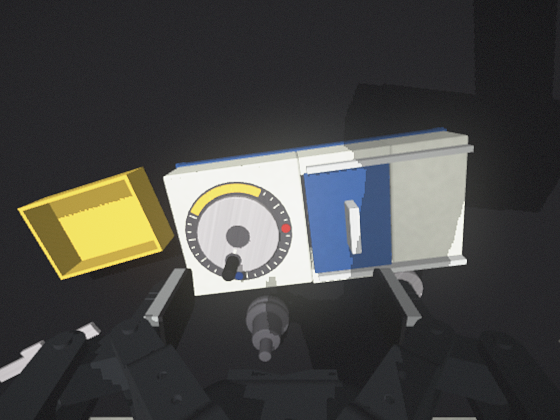

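The wrist view shows the dial centre at about (238,236), the knob from base (234,257) to top (229,275), the red stud at (285,228), the blue stud at (239,276) behind the knob, and the fin at (352,227). The studs are 81.2 mm apart, exactly as specified.

```bash
python3 - <<'E'
from h import *
w=np.load("w1.npz"); im=w["im"]; top=cv2.imread("pics/top0.png")[:,:,::-1].copy()
def solve(red,blue):
    d=(red-blue)[:2]; yaw=np.arctan2(d[1],d[0])-np.arctan2(1+np.sin(np.radians(10)),-np.cos(np.radians(10)))
    return red[:2]-.053*np.array([-np.sin(yaw),np.cos(yaw)]),yaw,np.linalg.norm(d)
ct=calibration("top")
for c,r,b in ((w,(285.5,227.9),(239,275.8)),(ct,(283.2,243.5),(307.9,215.4))):
    C,yaw,d=solve(ray(c,r,.073)[0],ray(c,b,.073)[0]); print("C",C,"yaw",np.degrees(yaw),d)
C,yaw,_=solve(ray(w,(285.5,227.9),.073)[0],ray(w,(239,275.8),.073)[0])
# disc: bright grey low-sat around centre -> ellipse outline on plane .078
hsv=cv2.cvtColor(im,cv2.COLOR_RGB2HSV); g=cv2.cvtColor(im,cv2.COLOR_RGB2GRAY)
roi=np.zeros(g.shape,np.uint8); cv2.circle(roi,(238,236),45,255,-1)
dark=((g<70)&(roi>0)).astype(np.uint8)
n,l,s,ce=cv2.connectedComponentsWithStats(dark)
for i in range(1,n):
    if s[i,4]>40:
        ys,xs=np.where(l==i); print("dark",s[i],ce[i],"lowest",ys.max(),xs[ys>ys.max()-8].mean())
K=ray(w,(229.5,274),.112)[0]; v=K[:2]-C; print("knob",K,np.linalg.norm(v),np.degrees(np.arctan2(v[1],v[0])-yaw))
K=ray(ct,(311,226),.112)[0]; v=K[:2]-C; print("knob top",K,np.linalg.norm(v),np.degrees(np.arctan2(v[1],v[0])-yaw))
print("hub", ray(w,(238,236),.078))
# fin
m=((hsv[:,:,1]<70)&(g>110)).astype(np.uint8); m[:, :335]=0; m[:,372:]=0; m[:190]=0; m[260:]=0
n,l,s,ce=cv2.connectedComponentsWithStats(m)
for i in range(1,n):
    if s[i,4]>60:
        pts=np.argwhere(l==i)[:,::-1].astype(np.float32); print("fin",s[i],ce[i],cv2.boxPoints(cv2.minAreaRect(pts)).tolist())
        q=ray(w,ce[i],.1045)[0]; print(q)
crop=im[175:300,170:380]; cv2.imwrite("pics/c1.png",cv2.resize(crop,None,fx=3.5,fy=3.5,interpolation=cv2.INTER_CUBIC)[:,:,::-1])
E
```

```text
C [ 0.5664 -0.0976] yaw 8.24681887520352 0.08107189616447444
C [ 0.5683 -0.0979] yaw 7.62705615639161 0.08069437036650669
dark [222 256  17  25 268] [230.1791 267.9701] lowest 280 228.23456790123456
knob [ 0.5934 -0.1025  0.112 ] 0.027504595300692936 -18.560997642593644
knob top [ 0.5953 -0.1028  0.112 ] 0.029403524949646462 -18.56166337950387
hub [[ 0.5664 -0.0972  0.078 ]]
fin [344 200  18  55 718] [352.8301 226.3357] [[343.7059020996094, 200.1764373779297], [358.0058898925781, 199.07643127441406], [362.1823425292969, 253.3705596923828], [347.8823547363281, 254.47056579589844]]
[0.5438 0.0213 0.1045]
```

View pics/c1.png

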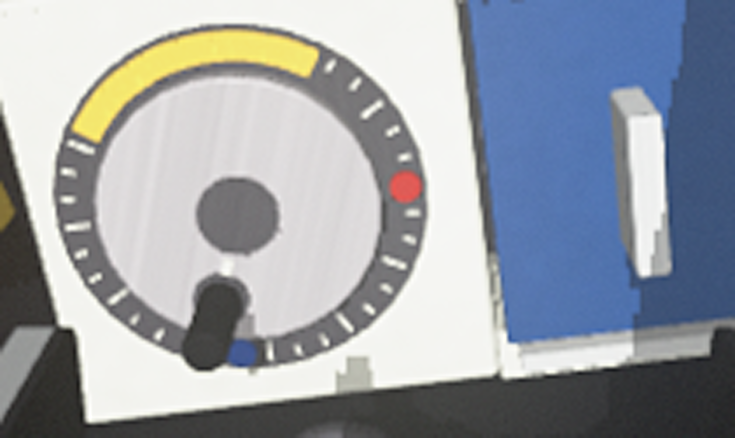

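```bash
cat >> h.py <<'E'
Y=np.radians(8.1); C0=np.array([.567,-.0975]); ZG=.107
R0=np.array([[0,0,-1],[1,0,0],[0,-1,0.]])
def kp(a,C=C0,r=.03): t=np.radians(a)+Y; return np.array([C[0]+r*np.cos(t),C[1]+r*np.sin(t),ZG])
def rt(a,f): t=np.radians(a)+Y; return f[0]*np.cos(t)+f[1]*np.sin(t), -f[0]*np.sin(t)+f[1]*np.cos(t)
def turn(a0,a1,C=C0,v=.06,step=15,guard=None,log=True):
    n=max(1,int(np.ceil(abs(a1-a0)/step)))
    for a in np.linspace(a0,a1,n+1)[1:]:
        hit=move_straight(kp(a,C),velocity=v,guard=guard)
        f=read_ft_force(); r,t=rt(a,f)
        p=read_tcp_pos()[:2]-kp(a,C)[:2]
        if log: print(f"{a:.0f}: rad {r:.1f} tan {t:.1f} z {f[2]:.1f} dev {p*1e3} t {read_clock():.2f}",hit)
        if hit: break
    return a
E
python3 - <<'E'
from h import *
p=kp(-18.5)
move_gripper(.5,40)
movep(p+[0,0,.05],R0)
print(move_straight(p,velocity=.1,guard=8),read_ft_force(),read_clock())
c=calibration("wrist"); im=read_camera("wrist"); cv2.imwrite("pics/w2.png",im[:,:,::-1])
f0=read_ft_force()
move_gripper(0,40)
print(f0,read_ft_force(),read_finger_gap(),read_clock())
turn(-18.5,42,step=15)
E
```

```text
False [ 0.0072  0.4791 -0.1262] 4.3417
[ 0.2385 -0.1748  0.1212] [-0.3579  0.1373  4.6657] 0.1463995033077494 4.7667
-6: rad -1.0 tan 0.2 z 6.4 dev [0.4425 0.5443] t 5.03 False
6: rad -0.9 tan 0.6 z 5.9 dev [0.1669 0.5247] t 5.28 False
18: rad -1.8 tan -0.1 z 6.6 dev [-0.015   0.4055] t 5.54 False
30: rad -1.9 tan 0.9 z 6.0 dev [-0.1608  0.2064] t 5.80 False
42: rad -2.4 tan 0.2 z 6.8 dev [-0.205  -0.0311] t 6.06 False
```

View pics/w2.png

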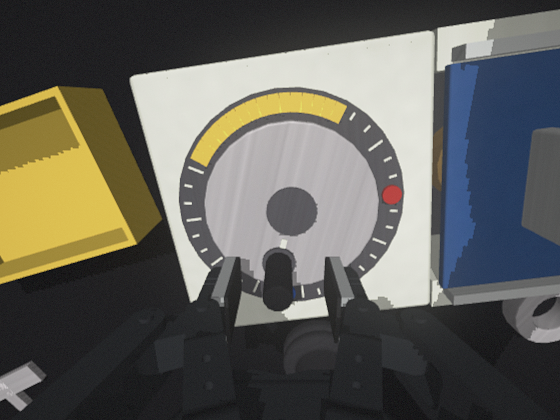

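The knob sits between the pads and the forces are low. I'll carry on counter-clockwise past red to the second red.

```bash
python3 - <<'E'
from h import *
turn(42,450,step=14.6)
dwell(.2);print(read_finger_gap(),read_ft_force(),read_clock())
c=calibration("wrist"); im=read_camera("wrist"); np.savez("w3.npz",im=im,**c);cv2.imwrite("pics/w3.png",im[:,:,::-1])
E
```

```text
57: rad -2.8 tan 1.3 z 6.5 dev [-0.3127 -0.2136] t 6.33 False
71: rad -3.6 tan 0.8 z 7.6 dev [-0.3269 -0.4269] t 6.61 False
86: rad -3.4 tan 1.7 z 6.8 dev [-0.2292 -0.5748] t 6.88 False
100: rad -3.8 tan 1.2 z 6.9 dev [-0.0544 -0.6941] t 7.16 False
115: rad -4.2 tan 0.9 z 7.1 dev [ 0.2391 -0.6614] t 7.43 False
129: rad -3.4 tan 0.9 z 6.1 dev [ 0.4149 -0.5577] t 7.71 False
144: rad -2.6 tan 1.0 z 6.2 dev [ 0.5049 -0.3624] t 7.98 False
159: rad -2.9 tan 0.6 z 7.2 dev [ 0.4938 -0.1826] t 8.26 False
173: rad -2.0 tan 1.1 z 7.5 dev [ 0.3739 -0.0042] t 8.53 False
188: rad -0.4 tan 1.5 z 8.3 dev [0.2258 0.0686] t 8.81 False
202: rad 0.2 tan 0.4 z 8.0 dev [0.066  0.0532] t 9.08 False
217: rad 0.7 tan 0.3 z 8.8 dev [-0.0749 -0.1068] t 9.36 False
231: rad 2.6 tan -0.1 z 8.9 dev [-0.181  -0.2271] t 9.63 False
246: rad 3.3 tan -1.1 z 9.1 dev [-0.4309 -0.3388] t 9.91 False
261: rad 3.8 tan -1.5 z 8.8 dev [-0.2826 -0.5752] t 10.18 False
275: rad 3.7 tan -1.4 z 7.8 dev [-0.0567 -0.6834] t 10.46 False
290: rad 4.0 tan -0.6 z 6.9 dev [ 0.298  -0.6946] t 10.73 False
304: rad 2.9 tan -0.8 z 7.0 dev [ 0.562  -0.5221] t 11.01 False
319: rad 3.1 tan -1.4 z 6.4 dev [ 0.6151 -0.2958] t 11.28 False
333: rad 2.6 tan -1.3 z 6.0 dev [ 0.6121 -0.0379] t 11.56 False
348: rad 2.7 tan -1.3 z 7.8 dev [0.5025 0.2102] t 11.83 False
363: rad 2.6 tan -1.1 z 7.8 dev [0.2686 0.2947] t 12.11 False
377: rad 0.1 tan -0.5 z 8.9 dev [-0.0456  0.302 ] t 12.38 False
392: rad -1.2 tan -1.7 z 7.8 dev [-0.237   0.1735] t 12.66 False
406: rad -1.7 tan -1.1 z 8.0 dev [-0.3505 -0.049 ] t 12.93 False
421: rad -4.2 tan -1.1 z 7.4 dev [-0.322  -0.2971] t 13.21 False
435: rad -3.5 tan -0.9 z 7.6 dev [-0.3103 -0.4863] t 13.48 False
450: rad -4.1 tan -0.1 z 7.1 dev [-0.0027 -0.6242] t 13.76 False
0.14753316372248532 [ 0.2902 -3.9901  7.2573] 13.9583
```

View pics/w3.png

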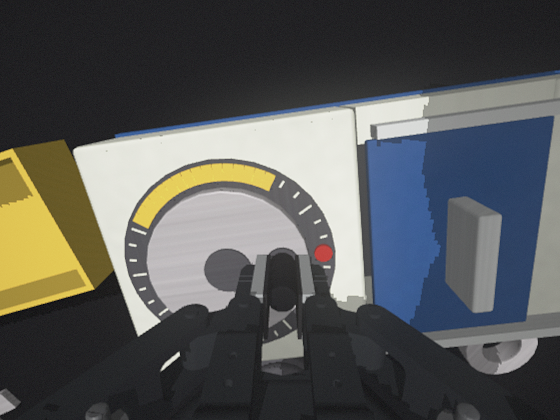

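The view shows the knob gripped between the pads, with its top at about (283,299), the red stud at (323,253) and the hub at (228,270). I'll check the knob's angle from these before reversing.

```bash
python3 - <<'E'
from h import *
w=np.load("w3.npz"); p=lambda u,z:ray(w,u,z)[0]
red=p((323,253.5),.073); hub=p((228,270),.078); print("red",red,"hub",hub, "red expected",kp(90,r=.053))
for u,z in (((283,299),.112),((282,256),.112)):
    k=p(u,z); v=(k-hub)[:2]; print("knob",k,np.linalg.norm(v),np.degrees(np.arctan2(v[1],v[0])-Y))
v=(red-hub)[:2]; print(np.linalg.norm(v),np.degrees(np.arctan2(v[1],v[0])-Y))
print(read_tcp_pos())
g=w["im"].astype(int).sum(2)
print("col283",[(y,int(g[y,283])) for y in range(240,320,3)])
E
```

```text
red [ 0.5592 -0.045   0.073 ] hub [ 0.5667 -0.0975  0.078 ] red expected [ 0.5595 -0.045   0.107 ]
knob [ 0.5613 -0.0672  0.112 ] 0.030720157850645673 92.09563236380332
knob [ 0.5401 -0.0676  0.112 ] 0.03994460776873613 123.61300080284002
0.05299168981647894 90.08426169897294
[ 0.5628 -0.0684  0.1079]
col283 [(240, 561), (243, 574), (246, 552), (249, 277), (252, 239), (255, 144), (258, 149), (261, 147), (264, 143), (267, 135), (270, 140), (273, 135), (276, 134), (279, 130), (282, 128), (285, 127), (288, 144), (291, 132), (294, 138), (297, 140), (300, 143), (303, 124), (306, 132), (309, 124), (312, 341), (315, 368), (318, 317)]
```

The knob is at about 92° (target 90° ± 8°), the red stud is 53.0 mm from the axis, and the hub and model agree to 0.5 mm. Next I turn clockwise past blue to the second blue.

```bash
python3 - <<'E'
from h import *
import io,contextlib
b=io.StringIO()
with contextlib.redirect_stdout(b): turn(450,-10,step=14.6)
print("\n".join(b.getvalue().splitlines()[::4]))
dwell(.2);print(read_finger_gap(),read_ft_force(),read_tcp_pos(),kp(-10),read_clock())
c=calibration("wrist"); im=read_camera("wrist"); np.savez("w4.npz",im=im,**c);cv2.imwrite("pics/w4.png",im[:,:,::-1])
E
```

```text
436: rad -3.3 tan -1.0 z 8.4 dev [ 0.3519 -0.5484] t 14.28 False
378: rad 0.4 tan -0.9 z 8.0 dev [ 0.1369 -0.0365] t 15.38 False
321: rad 4.1 tan -0.8 z 6.6 dev [ 0.4707 -0.4821] t 16.48 False
263: rad 3.8 tan -1.4 z 8.9 dev [-0.648  -0.5939] t 17.58 False
206: rad 0.9 tan -1.2 z 9.4 dev [-0.4791  0.786 ] t 18.68 False
148: rad -2.6 tan -1.6 z 6.6 dev [0.888 0.462] t 19.78 False
91: rad -4.0 tan -0.9 z 7.8 dev [ 0.4828 -0.561 ] t 20.88 False
33: rad -1.8 tan -2.1 z 8.7 dev [-0.0539 -0.0358] t 21.98 False
0.1462427778321266 [ 2.2571 -0.6352  5.6155] [ 0.5974 -0.0984  0.1079] [ 0.597  -0.0985  0.107 ] 23.0083
```

View pics/w4.png

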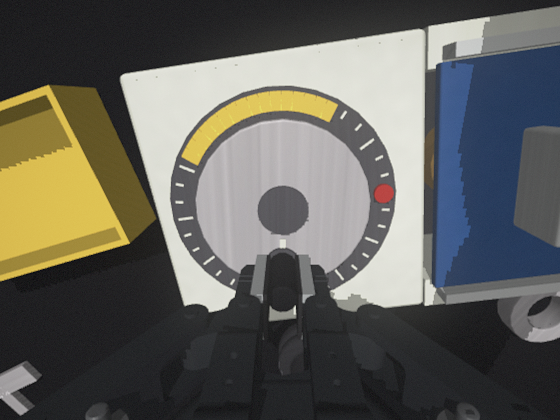

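The white line points straight down the image, from the hub at (283,210) to (283,243). That puts the knob at about -8° to -10°, on blue. The last leg goes counter-clockwise, slow and guarded through the yellow band.

```bash
python3 - <<'E'
from h import *
turn(-10,135,step=14.5,guard=6,log=False)
print(read_clock(),rt(135,read_ft_force()))
a=135; prev=None
while a<246:
    hit=move_straight(kp(a+4),velocity=.015,guard=3.5); a+=4
    f=read_ft_force(); r,t=rt(a,f); d=read_tcp_pos()[:2]-kp(a)[:2]
    print(f"{a}: rad {r:.1f} tan {t:.1f} dev {d*1e3} {read_clock():.2f}",hit)
    if hit or t<-4: break
dwell(.1);p=read_tcp_pos();v=p[:2]-C0;print(p,np.degrees(np.arctan2(v[1],v[0])-Y)%360,rt(a,read_ft_force()),read_clock())
E
```

```text
24.6417 (np.float64(2.3084547888569764), np.float64(1.5372284957185611))
139: rad -0.6 tan -1.1 dev [27.9658 12.9248] 25.07 True
[ 0.5698 -0.0683  0.1079] 76.48058595975756 (np.float64(0.3019191933060526), np.float64(-1.2549813299404282)) 25.175
```

The guard tripped early, at about 76°, where no stop is expected. I'll continue gently and log the force.

```bash
python3 - <<'E'
from h import *
print(read_ft_force())
a=76.5
while a<100:
    a+=4
    f0=read_ft_force(); hit=move_straight(kp(a),velocity=.02,guard=6); f=read_ft_force(); r,t=rt(a,f); r0,t0=rt(a,f0)
    d=read_tcp_pos()[:2]-kp(a)[:2]
    print(f"{a}: rad {r0:.1f}->{r:.1f} tan {t0:.1f}->{t:.1f} dz {f[2]-f0[2]:.1f} dev {d*1e3} {read_clock():.2f}",hit)
    if hit: break
E
```

```text
[0.4282 1.2177 2.9088]
80.5: rad 1.2->-0.5 tan -0.4->0.0 dz 0.0 dev [ 1.0242 -0.6577] 25.38 True
```

```bash
python3 - <<'E'
from h import *
print(read_finger_gap(),read_tcp_pos(),read_ft_force())
turn(78,138,step=12,v=.05)
a=138; h=[]; i=0
while a<246:
    a+=1.4; hit=move_straight(kp(a),velocity=.015,guard=9)
    f=read_ft_force(); r,t=rt(a,f); d=read_tcp_pos()[:2]-kp(a)[:2]; base=np.median(h[-8:]) if h else t
    if i%6==0 or hit or t<base-2.5: print(f"{a:.1f}: rad {r:.1f} tan {t:.1f} base {base:.1f} dev {d*1e3} {read_clock():.2f}",hit)
    i+=1
    if (hit and t<base-1.5) or t<base-3.5: break
    h.append(t)
dwell(.1);p=read_tcp_pos();v=p[:2]-C0;print(p,np.degrees(np.arctan2(v[1],v[0])-Y)%360,rt(a,read_ft_force()),read_finger_gap(),read_clock())
E
```

```text
0.1476726840235204 [ 0.5688 -0.0682  0.1079] [-0.0223 -0.5359  2.9268]
90: rad -1.3 tan 1.3 z 8.5 dev [ 0.259  -0.5566] t 25.66 False
102: rad -1.6 tan 1.1 z 9.2 dev [ 0.0989 -0.6532] t 25.93 False
114: rad -1.9 tan 2.1 z 8.8 dev [ 0.1407 -0.712 ] t 26.21 False
126: rad -1.0 tan 1.6 z 8.0 dev [ 0.2608 -0.6939] t 26.48 False
138: rad -0.6 tan 1.3 z 8.1 dev [ 0.326 -0.645] t 26.76 False
139.4: rad -1.0 tan -0.2 base -0.2 dev [ 0.5836 -0.2482] 27.01 False
147.8: rad -0.9 tan -1.1 base -1.2 dev [0.6721 0.1084] 28.51 False
156.2: rad -0.7 tan -0.7 base -1.3 dev [0.5985 0.1472] 30.01 False
164.6: rad 0.5 tan -0.7 base -0.5 dev [ 0.4331 -0.0472] 31.51 False
168.8: rad -0.2 tan -4.8 base -0.5 dev [0.4936 0.7468] 32.26 False
[ 0.5375 -0.0951  0.1078] 167.3303042908912 (np.float64(-1.215229317336009), np.float64(-2.749078974393866)) 0.14650400060546626 32.3583
```

That looks like the stop, at about 167° with the tangential force going from -0.5 to -4.8 N. I'll confirm with very small steps.

```bash
python3 - <<'E'
from h import *
def rd(a): 
    dwell(.1); F=np.mean([read_ft_force() for _ in range(3)],0); p=read_tcp_pos(); v=p[:2]-C0
    r,t=rt(167,F); print(f"cmd {a}: rad {r:.1f} tan {t:.1f} ang {np.degrees(np.arctan2(v[1],v[0])-Y)%360:.2f} {read_clock():.2f}"); return t
rd(168.8)
for a in (169.5,170.2,170.9):
    move_straight(kp(a),velocity=.015,guard=6)
    if rd(a)<-6: break
for a in (169,167.5,166,165):
    move_straight(kp(a),velocity=.015)
    if rd(a)>4: break
E
```

```text
cmd 168.8: rad 0.7 tan -3.2 ang 167.30 32.46
cmd 169.5: rad -0.0 tan -4.1 ang 167.46 32.81
cmd 170.2: rad 0.0 tan -5.9 ang 167.70 33.16
cmd 170.9: rad -0.5 tan -6.3 ang 167.88 33.51
cmd 169: rad -0.2 tan -3.3 ang 167.16 33.86
cmd 167.5: rad 0.7 tan -1.6 ang 166.61 34.21
cmd 166: rad -0.2 tan 0.6 ang 165.84 34.56
cmd 165: rad 0.2 tan 0.6 ang 165.18 34.91
```

```bash
python3 - <<'E'
from h import *
for a in (164,163,162,161,160):
    move_straight(kp(a),velocity=.015); dwell(.1)
    F=np.mean([read_ft_force() for _ in range(3)],0); p=read_tcp_pos(); v=p[:2]-C0
    r,t=rt(167,F); print(f"cmd {a}: rad {r:.1f} tan {t:.1f} ang {np.degrees(np.arctan2(v[1],v[0])-Y)%360:.2f} {read_clock():.2f}")
    if t>4: break
E
```

```text
cmd 164: rad 0.4 tan 0.8 ang 164.24 35.26
cmd 163: rad 0.0 tan -0.3 ang 163.24 35.61
cmd 162: rad -0.1 tan 0.9 ang 162.32 35.96
cmd 161: rad -0.7 tan 1.6 ang 161.73 36.31
cmd 160: rad -0.7 tan 2.5 ang 161.37 36.66
```

The dial is blocked both ways with about 5° of play, inside the yellow band, so the bolt has dropped. I'll centre it in the play, let go and move to the fin.

```bash
python3 - <<'E'
from h import *
move_straight(kp(164.5),velocity=.02)
move_gripper(.5)
move_straight(read_tcp_pos()+[0,0,.05],velocity=.1)
w=np.load("w1.npz"); F=ray(w,(355.1,230.1),.1045)[0]
cy=np.array([-np.sin(Y),np.cos(Y),0]); cx=np.array([np.cos(Y),np.sin(Y),0])
d=F[:2]-C0; print("fin",F,"in case axes",d@cx[:2],d@cy[:2])
Rf=np.c_[cy,[0,0,-1],np.cross(cy,[0,0,-1.])]; print(Rf)
P=np.array([F[0],F[1],.106]); np.save("fin.npy",P)
move_gripper(.6,40)
movep(P+[0,0,.05],Rf)
print(move_straight(P,velocity=.08,guard=8),read_ft_force(),read_clock())
im=read_camera("wrist"); cv2.imwrite("pics/w5.png",im[:,:,::-1])
E
```

```text
fin [0.5479 0.0239 0.1045] in case axes -0.001810504926928632 0.12287231021344505
[[-0.1409  0.     -0.99  ]
 [ 0.99    0.     -0.1409]
 [ 0.     -1.     -0.    ]]
False [0.1325 0.1126 0.0312] 39.5333
```

View pics/w5.png

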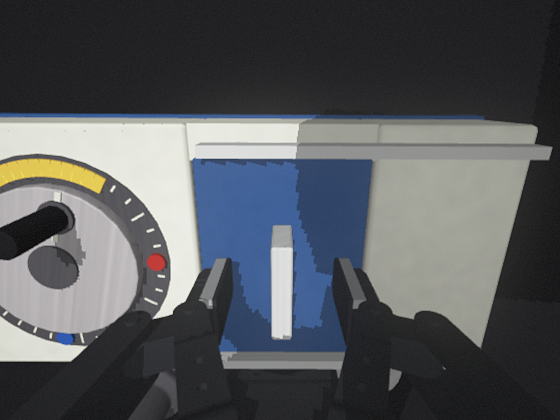

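The fin at (282,282) is centred between the pads at (222,282) and (345,282), and the hatch is still shut. I'll grip it and start with small test steps.

```bash
python3 - <<'E'
from h import *
P=np.load("fin.npy"); cy=np.array([-np.sin(Y),np.cos(Y),0])
move_gripper(0,40); P[:]=read_tcp_pos(); f0=read_ft_force()@cy
print(read_finger_gap(),f0,read_clock())
ok=True
for s in (1,2,3,4,5,6):
    move_straight(P+cy*s*1e-3,velocity=.02); f=read_ft_force()@cy; print(s,round(f-f0,2))
    if f-f0<-7: ok=False;break
if ok:
    for s in (20,35,50,62,70,73,74.5):
        move_straight(P+cy*s*1e-3,velocity=.06 if s<65 else .03); f=read_ft_force(); print(s,f,f@cy-f0)
        if f@cy-f0<-12: break
    dwell(.3); d=(read_tcp_pos()-P)@cy; print("slid",d,read_ft_force(),read_finger_gap(),read_clock())
E
```

```text
0.10387704166668826 0.33217980137166725 40.0333
1 -1.6
2 -1.74
3 -1.08
4 -0.59
5 -2.51
6 -1.57
20 [-0.0286  3.2069  2.1385] 2.84676468173125
35 [0.8994 3.1552 0.9223] 2.664815970070388
50 [ 2.9317  3.0224 -0.4246] 2.2469376416500393
62 [ 3.0338  1.5985 -0.9795] 0.8228957428419472
70 [ 5.3834  0.6552 -1.0138] -0.4420275015995493
73 [ 3.7974 -0.1148 -1.3521] -0.9809255179853029
74.5 [ 5.3432 -0.7827 -1.3135] -1.8599564172143908
slid 0.07423447708650027 [ 5.8067 -1.2832 -1.7338] 0.1056064196850413 44.2833
```

The hatch slid 74 mm. Now I'll release it, back away and check.

```bash
python3 - <<'E'
from h import *
move_gripper(.6)
move_straight(read_tcp_pos()+[0,0,.12],velocity=.12)
movep([.45,-.0,.27],R0)
dwell(.3); print(read_ft_force(),read_clock())
im=read_camera("wrist"); t=read_camera("top")
cv2.imwrite("pics/end.png",np.hstack([cv2.resize(im,(400,300)),cv2.resize(t,(400,300))])[:,:,::-1])
c=calibration("top"); b=blobs(t,(100,120,60),(130,255,255))[2][0]; y=blobs(t,(22,120,60),(35,255,255))[2][0]; print(b,y)
d=ray(c,b[1],.0765)[0]-ray(c,(251.1,248.8),.0765)[0]; print("plate moved",d,np.linalg.norm(d))
E
```

```text
[ 0.3442 -0.9284  0.2137] 46.8167
(2029, [216.9, 254.1], 2, [194, 225, 47, 59]) (3181, [387.2, 236.5], 1, [348, 205, 79, 64])
plate moved [-0.0101  0.0734  0.    ] 0.0740679753296805
```

View pics/end.png

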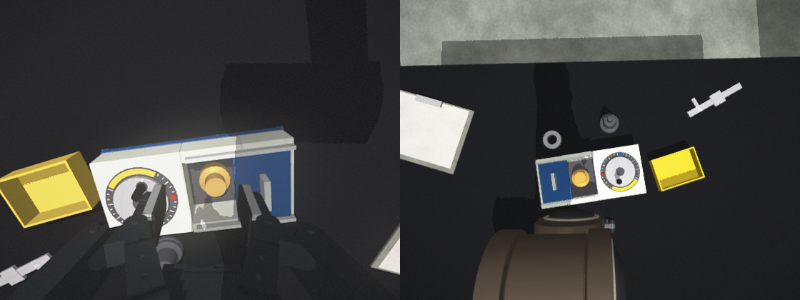

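The pictures show the hatch fully open with the brass gauge exposed at (215,180). The ring, tool holder and bin are where they were, and the gripper is clear.

```bash
python3 -c "
from rig import *
close_job(); print(read_clock())"
```

```text
the job is handed in; nothing more can be done
the job is handed in; nothing more can be done
```

The lockbox is open and the job is handed in; the clock read 46.8 s just before (limit 72 s).

- **Dialling:** I turned the knob counter-clockwise to the second red, and the wrist picture measured it at 92° against 90°. I then went clockwise to the second blue, about -8 to -10° against -10°, judged from the tool position and the white line. The last leg went counter-clockwise, slowly, until the dial stopped at about 167°, inside the yellow band.
- **Bolt:** I confirmed the drop with tiny steps, which showed the dial blocked both ways with about 5° of play. The tangential force was about 6.3 N at most, below the 15 N limit.
- **Hatch:** It slid freely with about 1–3 N along the slide. The tool travelled 74.2 mm, and the top camera shows the hatch plate moved 74.1 mm (68 mm needed). I let go and retracted.
- **Other items:** The bin moved 0.1 pixel between the first and last top pictures. The ring and tool holder looked unmoved there, but I didn't measure them.

**False alarm:** the force guard tripped three times at about 76–80° on the last leg with no lasting force. The first trip also left one short move, about 2 mm long, aimed off the circle before its own guard stopped it. I went on in small steps checked by force, and the stop was then felt inside the band as expected.

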